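Load the camera check station under its spring hood

ROBOT

A 6-joint arm with a two-finger parallel gripper is mounted at the origin on the work surface. World frame = base frame: x ahead of the robot, y to its left, z up, the work surface at z = 0. Lengths are in m, angles in degrees, forces in N, time in s.
With the tool pointing down it reaches from about 0.35 to 0.875 m from the base axis. Payload 15.5 kg.
Tool frame: the origin (TCP) lies on the centre line of the jaws, within the pads' length; the fingertips stand 25 mm ahead of it and the grasp point (between the pads) lies 6 mm ahead of it; z points along the fingers, y is the line along which they close (so a half turn about z gives the same grasp; the last joint's range is limited). The gripper opens to 85 mm and grips with 20 to 120 N. Pads are 22 mm wide; open, the fingers measure 114 mm over their backs; the gripper's body (76 mm by 85 mm) begins 54 mm behind the grasp point. The pads swing forward as they close: fully open they stand 13 mm farther back than shut.
Start: joints at [-5.472, 28.281, 77.091, -0, 74.628, -5.472], TCP at [0.625, 0, 0.256] pointing down, gripper open.
Joint ranges: [-166.48, 166.48], [-47.26, 123.95], [12.59, 153.08], [-70.14, 250.14], [6.76, 159.57], [-176.63, 176.63]. Speed limits (degrees/s): [108.29, 108.29, 147.25, 172.46, 172.46, 172.46].

INTERFACE

Orientations are given as [roll, pitch, yaw] about the fixed x, y, z axes, in that order (R = Rz(yaw) Ry(pitch) Rx(roll)).
In Python, from rig import bot gives the robot as it stands. Calls block until the motion is done:
- bot.movep(position, orientation): joint-space move of the TCP to a pose.
- bot.move_straight(position, v=0.15, orientation=None): straight line of the TCP; orientation=None keeps the orientation; v is the mean speed in m/s.
- bot.goto_joints(angles): joint-space move.
- bot.set_gripper(opening): finger opening in m; the grip force is fixed at half the most; returns when the fingers have stopped.
- bot.pause(seconds).
- bot.ik(position, orientation): joint angles nearest the present ones, or None.
- bot.capture(name): name is "scene" or "side" or "wrist"; returns a dict with "pixels" (480x640x3 uint8, red, green, blue), "fx", "fy", "cx", "cy" (pixels), "view" (4x4, takes a point from world to camera coordinates); the wrist camera has in their place "T_tool_cam" (4x4, takes a point from camera to tool coordinates, whose origin is the TCP and whose axes are the flange's). Camera axes: x right, y up, looking along -z (the intrinsics and any distortion apply to the point x, -y, -z); pixel columns grow to the right and rows downward; lengths in m; the calibration is good to about 2 mm. The wrist camera is an equidistant fisheye: a pixel r from the principal point sees the ray r / f radians off the axis. A picture is of the moment at which its call begins: read the wrist's pose just before it. There is no depth.
A pose or a line that the arm cannot do raises bot.Unreachable and nothing moves.
- bot.job_done(): hands the job in; it is judged then, once.
Trained networks look in a picture, given as the dict that the camera call returned (one of the last four; its "shot" number tells which), for a name from the list of things; names that differ only in an ending like _2 or _b are one class to them, and where a whole thing is asked for, a point or a joint stands for the part that bears it (a point fixed in the world has none). Each returns a list of dicts, best first, with "p" (0 to 1); they miss things now and then, are a little off and sometimes report something else, mostly with a low value. They report only what shows in the picture. A call takes as long as a camera call. They do not tell look-alikes from the thing itself.
- bot.look_for(target, picture): "box" ([centre column, centre row, width, height] in pixels, round what is visible of it).
- bot.cut_out(target, picture): "pixels" (480x640 bool, what is visible of it) and "box" ([centre column, centre row, width, height] in pixels, round what is visible of it).
Readings, each from a call of its own:
- bot.get_clock(): time.
- bot.get_joints(): joint angles.
- bot.get_dq(): joint speeds.
- bot.get_joint_efforts(): joint torques, N m.
- bot.get_tcp_pos(): TCP position.
- bot.get_tcp_rot(): TCP orientation.
- bot.get_contact_force(): force on the tool from outside, world axes, zero at the start.
- bot.get_wrist_torque(): the same for the moment, N m.
- bot.get_gripper_width(): finger opening in m.
- bot.get_gripper_force(): force on a finger pad.
Only numpy, scipy, OpenCV 4.12 (cv2) and the standard library are available. Lean on these libraries where they do the work, as an engineer would, in place of code of your own. Each camera call takes 0.05 s, during which the arm holds its last target. There are 200 camera calls.

TASK

Load the camera check station: with one fingertip push back the steel grip bar of the yellow spring-closed hood and hold the hood open, and while it is held, push the black cup that stands on the slide along under it with the other fingertip until the cup is fully home against the stop. Then draw the fingers back so that the hood closes fully over the cup. The cup is only pushed, never lifted or tipped; keep the hood from pressing on it, and leave everything else where it is.

Things in the scene. Friction and masses are not known exactly. Their poses are not given: they have to be found in the camera images.
- station: Fixed camera check station on a rubber mat. Origin: on the bench top below the hood's hinge axis, on the slide's centre line; x = along the slide, away from the robot, into the hood; y left; z up. Station numbers below are mm in this frame. White slide (slippery plastic, as its rails): top z 40, 52 wide, x -160 to 28. Base plate top z 12, y -55 to 55. Mat 3 thick, x -165 to 125, y -202 to 122.
- slide_start (a point): Point on the slide's surface, on its centre line, 20 from its near end: station x -140, y 0, z 40. Guide rails run along the slide, 36 apart inside, 10 high, x -156 to -12; they end in the nest walls, 36 apart inside, 22 high, x -12 to 26. Beside the slide, from y 26 to 122, nothing stands higher than z 12 but the hood and its bar.
- slide_home (a point): Where the centre of the cup's underside lies when the cup is fully home: station x -14, y 0, z 40. The black stop across the nest has its face at x 2 and is 14 high. Behind it a dark back wall (x 28 to 31, top z 74), a lens tube and the grey camera housing (x 66 to 122, y -50 to 50, top z 97).
- hood (a joint): Angle of the yellow hood, rad: 0 closed, 1.45 wide open. It turns about a level axis along station y at x 0, z 54; its front edge swings up and back over the nest. A damped spring closes it when let go: 2.5 to 4 N at the grip bar. Closed: front flap x -37 to -35, roof top z 76, y -31 to 31, open at the back.
- hood_edge (a point): Middle of the lower edge of the hood's front flap, under which the cup must pass, 37.6 from the hinge axis: closed x -36, z 43; at 0.8 rad x -33, z 72; at 1.15 rad x -25, z 82; at 1.35 rad x -19, z 87.
- grip_bar (a point): Middle of the hood's grip bar (station y 63): a round steel rod, 8 diameter, level, parallel to the hinge axis, sticking out left of the hood, free from y 31 to 92, with a 14 mm red ball at its end (y 99). It swings with the hood at radius 36: closed x -23, z 82; 0.8 rad x 4, z 90; 1.3 rad x 20, z 84. Pushing it away from the robot (station +x) opens the hood.
- cup: The loose black plastic cup to be loaded, upright on the slide between the guide rails in front of the closed hood: a round body 32 diameter at the rim and 26 high, about 60 g. Origin at the centre of its underside, z up.
- spare_cup: Another black cup of the same size, upright on the mat to the right of the slide; leave alone. Origin at the centre of its underside.
- grey_cup: A grey cup of the same size, upright on the mat to the right; leave alone. Origin at the centre of its underside.
- spring: A coil spring, 18 diameter, 34 high, upright on the mat to the right; leave alone. Origin at the centre of its underside.
- gauge: A steel plug gauge with a blue grip, 24 diameter, 80 high, upright on the mat to the right; leave alone. Origin at the centre of its underside.
- screwdriver: A screwdriver lying on the bench at the right; leave alone. Origin under its middle.
- grease: A white jar with a blue cap, 52 diameter, 90 high, on the bench at the left; leave alone. Origin at the centre of its underside.
- parts_tray: An empty blue tray, 140 x 100, 35 high, on the bench at the right; leave alone. Origin at the centre of its underside.
Not all that is in view belongs to the job. What is shaped like the cup but blue or orange is not meant.

How it is judged (in metres and radians):
On the way, in this order (a step that is already met when the one before it is completed fails the run):
1. the hood is held open by a finger while the cup is still in front of it (value of joint hood above 0.55 rad and contact force between the fingers and hood above 0.3 N and x of cup in the frame of station below -0.05 m), for 0.1 s.
2. the cup is home under the hood while a finger still holds the hood open (value of joint hood above 0.55 rad and contact force between the fingers and hood above 0.3 N and x of cup in the frame of station above -0.018 m), for 0.1 s.
At the end, for the whole second after the job is handed in: The hood is closed (within 0.05 rad); the cup stands upright and at rest on the slide under it, within 4 mm of the stop (value of joint hood below 0.05 rad and x of cup in the frame of station between -0.018 and -0.01 m and horizontal distance between cup and slide_home below 0.006 m and angle between cup's own z axis and vertical below 0.1 rad and z of cup in the frame of station below 0.043 m and linear speed of cup below 0.01 m/s); the robot touches nothing.
It fails at once if the cup is lifted off the slide (more than 8 mm) (z of cup in the frame of station above 0.048 m).
It fails at once if the cup is tipped (more than about 25 degrees) (angle between cup's own z axis and vertical above 0.44 rad).
It fails at once if the hood and the cup press on each other (more than 4 N) (contact force between cup and hood above 4 N).
It fails at once if a bystander is moved (more than 20 mm) (distance of any of spare_cup, grey_cup, spring, gauge, screwdriver, grease, parts_tray from where it was at the start of the episode above 0.02 m).
It also fails if it takes over 32 s, if anything falls off the work surface, if the arm or the gripper's body presses on something with over 40 N, if the wrist force passes 120 N, or if a joint passes its speed limit or range.

## Working session

There is one attempt and no reset: what is moved stays moved. The work goes in short steps, each a Python script; the robot and the scene stay as the last script left them, time stands still between calls to the robot, and variables do not carry over. Pictures are saved under pics/ and viewed, at most 13 in all, crops included, and the job is handed in when it is done.

```bash
mkdir -p pics; ls
python3 - <<'E'
from rig import bot
import cv2,numpy as np
print(bot.get_clock())
ims=[]
for n in("scene","side","wrist"):
    c=bot.capture(n); cv2.imwrite(f"pics/{n}0.png",c["pixels"][:,:,::-1])
    print(n,{k:(v if k!="view" and k!="T_tool_cam" else np.round(v,4).tolist()) for k,v in c.items() if k!="pixels"})
    for t in("cup","grip_bar","hood","station"):
        for d in bot.look_for(t,c)[:4]: print(t,round(d["p"],2),np.round(d["box"],1))
print(bot.get_clock())
E
```

```text
pics
0.0
scene {'fx': 525.431498142918, 'fy': 525.431498142918, 'cx': 318.6012176678987, 'cy': 240.41463284123492, 'view': [[0.5173, 0.8557, -0.0102, -0.2503], [-0.4993, 0.3115, 0.8085, 0.2195], [0.6951, -0.4131, 0.5884, -1.6996], [0.0, 0.0, 0.0, 1.0]], 'shot': 1}
cup 0.67 [264.2 229.6  10.5   9.7]
cup 0.47 [283.6 223.1   9.9  15.1]
grip_bar 0.81 [343.2 243.2  52.   35.3]
hood 0.85 [344.9 244.1  50.7  38.4]
hood 0.59 [321.5 236.8  10.7  14.9]
station 0.96 [323.2 283.7 167.7 123. ]
side {'fx': 521.6183993293488, 'fy': 521.6183993293488, 'cx': 316.88957380130876, 'cy': 228.53831911609453, 'view': [[0.9658, -0.259, -0.0083, -0.5309], [0.2031, 0.7368, 0.6449, -0.1475], [-0.1609, -0.6246, 0.7642, -1.1964], [0.0, 0.0, 0.0, 1.0]], 'shot': 2}
cup 0.66 [241.6 288.2  18.   18.3]
cup 0.52 [301.6 232.9   9.9  11.2]
grip_bar 0.96 [323.4 215.2  29.5  53.7]
hood 0.85 [323.5 216.4  29.7  55.7]
station 0.94 [345.9 257.5 176.7 131.7]
wrist {'fx': 371.64829954431775, 'fy': 371.64829954431775, 'cx': 320.9154770059022, 'cy': 234.9775212570548, 'T_tool_cam': [[0.0009, 0.9596, 0.2815, 0.0713], [1.0, -0.0008, -0.0002, -0.0006], [-0.0, 0.2815, -0.9596, -0.1175], [0.0, 0.0, 0.0, 1.0]], 'shot': 3}
cup 0.86 [ 82.  230.2  28.2  27.5]
cup 0.75 [194.2 213.   41.6  40.8]
cup 0.6 [ 96.4 280.6  31.   28.8]
grip_bar 0.87 [254.2 175.8  66.7 163.3]
hood 0.76 [254.8 176.   60.5 168.3]
hood 0.5 [193.9 212.5  42.6  39. ]
station 0.88 [278.4 226.9 326.2 287. ]
0.75
```

View pics/wrist0.png

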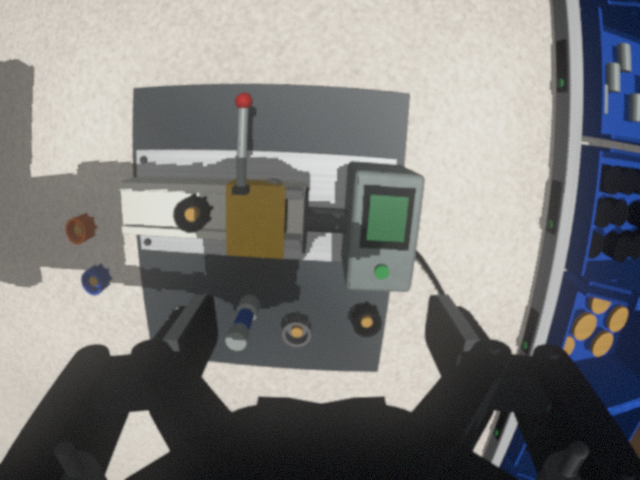

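View pics/side0.png

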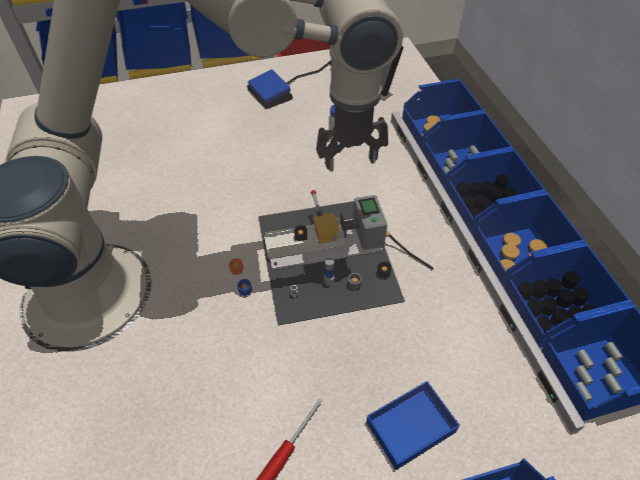

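View pics/scene0.png

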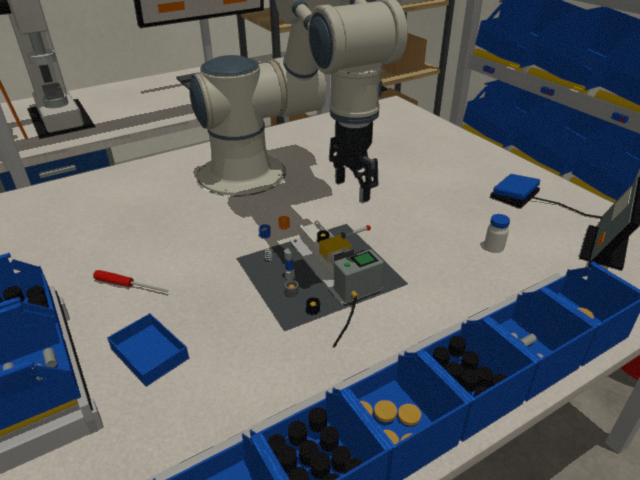

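The wrist view shows the station with its x axis pointing image-right. The cup is at about (192,213), the red ball at (244,100), and the camera housing at about (345..423, 163..290). The fingers are at left and right. The side view has the station around (345,257). I'll zoom in for accurate corners.

Run:
```python
import cv2
a=cv2.imread("pics/wrist0.png")[80:300,115:435]; a=cv2.convertScaleAbs(a,alpha=1.4,beta=15)
cv2.imwrite("pics/w0z.png",cv2.resize(a,None,fx=2.5,fy=2.5,interpolation=cv2.INTER_CUBIC))
a=cv2.imread("pics/side0.png")[180:330,250:450]; a=cv2.convertScaleAbs(a,alpha=1.4,beta=15)
cv2.imwrite("pics/s0z.png",cv2.resize(a,None,fx=4,fy=4,interpolation=cv2.INTER_CUBIC))
```

```text
(no output)
```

View pics/w0z.png

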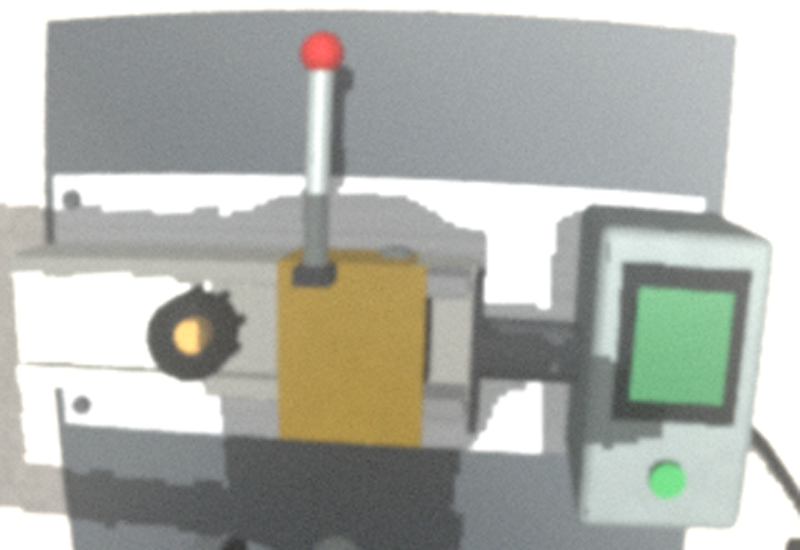

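View pics/s0z.png

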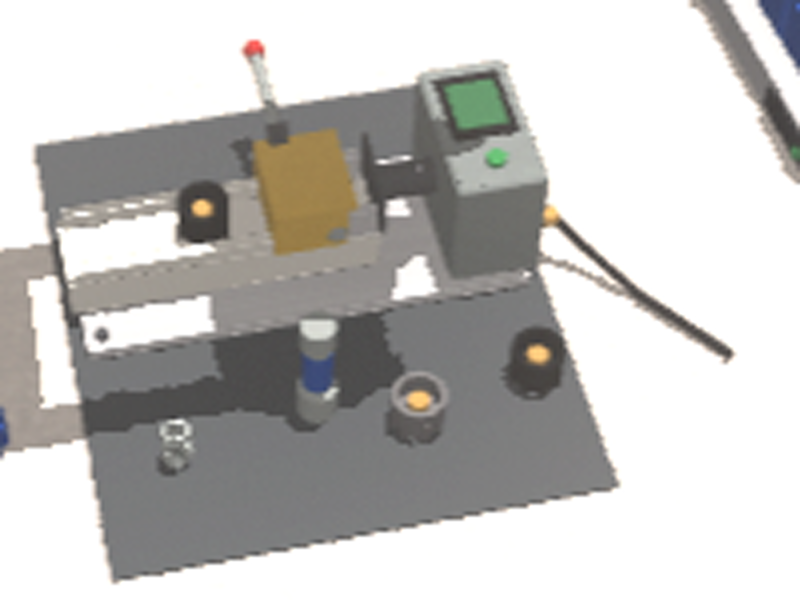

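```bash
cat > geo.py <<'E'
import numpy as np
from scipy.spatial.transform import Rotation as R
def proj(c,P,tool=None):
    P=np.atleast_2d(P)
    if "view" in c: V=np.array(c["view"])
    else: V=np.linalg.inv(tool@np.array(c["T_tool_cam"]))
    q=P@V[:3,:3].T+V[:3,3]; q=q*[1,-1,-1]
    if "view" in c: uv=q[:,:2]/q[:,2:]
    else:
        r=np.hypot(q[:,0],q[:,1]); uv=q[:,:2]/r[:,None]*np.arctan2(r,q[:,2])[:,None]
    return uv*[c["fx"],c["fy"]]+[c["cx"],c["cy"]]
def tool(bot):
    T=np.eye(4); T[:3,:3]=R.from_euler("xyz",bot.get_tcp_rot(),degrees=True).as_matrix(); T[:3,3]=bot.get_tcp_pos(); return T
E
python3 - <<'E'
from rig import bot; from geo import *
from scipy.optimize import least_squares
T=tool(bot); print(bot.get_tcp_rot(),bot.get_tcp_pos())
c={n:bot.capture(n) for n in("wrist","side","scene")}
ball=(-23,99,82);m=[(-165,122,3),(125,122,3),(125,-202,3),(-165,-202,3)]
h=[(66,50,97),(122,50,97),(122,-50,97),(66,-50,97)]; f=[(-37,31,76),(-37,-31,76)]
W=lambda x,y:(115+x/2.5,80+y/2.5); S=lambda x,y:(250+x/4,180+y/4)
obs=[("wrist",ball,W(322,50)),("wrist",m[0],W(48,21)),("wrist",m[1],W(735,36)),("wrist",h[0],W(603,226)),("wrist",h[1],W(772,238)),("wrist",h[2],W(742,526)),("wrist",h[3],W(581,523)),("wrist",f[0],W(280,258)),("wrist",f[1],W(278,440)),
("side",ball,S(254,47)),("side",m[0],S(37,147)),("side",m[3],S(113,580)),("side",m[2],S(617,487)),("side",h[0],S(418,75)),("side",h[1],S(502,62)),("side",h[2],S(548,180)),("side",h[3],S(458,193)),("side",f[0],S(253,142)),
("scene",ball,(368,227)),("scene",m[0],(349,226)),("scene",m[1],(405,284)),("scene",m[2],(290,324)),("scene",m[3],(238,262))]
def res(p,w=1):
    A=R.from_euler("z",p[3]).as_matrix()
    return np.concatenate([proj(c[n],A@np.array(P)/1e3+p[:3],T)[0]-o for n,P,o in obs])
s=least_squares(res,[.6,.1,0,0],loss="soft_l1",x_scale=[.1,.1,.1,.1]); print(s.x,np.degrees(s.x[3]))
for o,r in zip(obs,res(s.x).reshape(-1,2)): print(o[0],o[1],r.round(1))
o2=[("wrist",W(195,334)),("side",S(204,200))]
k=least_squares(lambda P:np.concatenate([proj(c[n],P,T)[0]-o for n,o in o2]),[.55,.1,.07])
print("cup rim",k.x,k.fun.round(1)); A=R.from_euler("z",s.x[3]).as_matrix(); print("in station",A.T@(k.x-s.x[:3])*1e3)
k=least_squares(lambda P:np.concatenate([proj(c[n],P,T)[0]-o for n,P_,o in obs if P_==ball]),[.6,.1,.07]); print("ball",k.x,A.T@(k.x-s.x[:3])*1e3)
np.save("st.npy",s.x)
E
```

```text
[-1.79999790e+02 -5.64902906e-04  8.99972737e+01] [ 6.24994648e-01 -1.25543831e-05  2.56301679e-01]
[ 0.58212724 -0.00532841 -0.00388656 -0.05334106] -3.0562174214528737
wrist (-23, 99, 82) [1.3 1.3]
wrist (-165, 122, 3) [0.4 0.3]
wrist (125, 122, 3) [ 0.4 -0.8]
wrist (66, 50, 97) [-0.7 -1.4]
wrist (122, 50, 97) [ 2.7 -0.7]
wrist (122, -50, 97) [-0.5  2. ]
wrist (66, -50, 97) [-1.4  1. ]
wrist (-37, 31, 76) [0.9 0.2]
wrist (-37, -31, 76) [ 2.4 -2.4]
side (-23, 99, 82) [-1.   1.4]
side (-165, 122, 3) [-2.1  0. ]
side (-165, -202, 3) [-1.1  0.5]
side (125, -202, 3) [-0.  -0.4]
side (66, 50, 97) [-1.8 -1.3]
side (122, 50, 97) [-0.4 -1.7]
side (122, -50, 97) [ 0.2 -0.6]
side (66, -50, 97) [-0.9  0.2]
side (-37, 31, 76) [-0.7  0.3]
scene (-23, 99, 82) [-0.1  1.2]
scene (-165, 122, 3) [-2.9 -2.2]
scene (125, 122, 3) [ 3.1 -0.2]
scene (125, -202, 3) [-5.4  7.4]
scene (-165, -202, 3) [-1.8 -3.5]
cup rim [ 5.10450371e-01 -7.16749695e-05  6.31641113e-02] [ 0.1  0.1 -0.4 -0.1]
in station [-71.85518968   1.42775545  67.05067295]
ball [0.5645372  0.09537498 0.08235397] [-22.93409682  99.62234032  86.24052781]
```

Station origin is at about (0.582, -0.005) with yaw -3.1°. The cup is at station x ≈ -72, y ≈ 1, and the measured heights agree with the given ones. Next I'll turn the finger line diagonally, with the front-left finger on the bar and the rear-right finger on the cup, and descend.

```bash
cat > act.py <<'E'
import numpy as np
from rig import bot
p=np.load("st.npy"); yaw=np.degrees(p[3]); W=80.; S=W+14.5
def pose(xa,xb,yb,z,s=S,dx0=0):
    """TCP pose: front corners of finger A at x=xa and B at x=xb, B centre at y=yb (station mm), TCP z mm"""
    a=np.arccos((xa-xb)/s); e=7.25*np.cos(a)+11*np.sin(a)
    c=np.array([xb-e+dx0,yb])+s/2*np.array([np.cos(a),np.sin(a)])
    t=p[3]; q=p[:2]+np.array([[np.cos(t),-np.sin(t)],[np.sin(t),np.cos(t)]])@c/1e3
    return [q[0],q[1],z/1e3],[180,0,90+np.degrees(a)+yaw]
def rep(tag): print(tag,round(bot.get_clock(),2),np.round(bot.get_tcp_pos(),4),np.round(bot.get_contact_force(),2))
E
python3 - <<'E'
from act import *; import cv2
bot.set_gripper(W/1e3); print(bot.get_gripper_width())
pos,o=pose(-31,-92,1,150); print(pos,o,bot.ik(pos,o)); bot.movep(pos,o); rep("above")
print(bot.get_tcp_rot())
c=bot.capture("wrist"); cv2.imwrite("pics/w1.png",c["pixels"][:,:,::-1])
for w in (pose(-31,-92,1,64),pose(0,-75,1,64),pose(18,-31,-2,64)): print(w,bot.ik(*w) is not None)
E
```

```text
0.07972155096827407
[np.float64(0.5096294357619958), np.float64(0.03568275891727836), 0.15] [180, 0, np.float64(136.7404100092383)] [ -2.69435603  27.24917758 100.08533358   0.          52.66548884
 -49.43476604]
above 1.92 [0.5109 0.0355 0.1506] [-0.02  0.26 -0.8 ]
[1.79937401e+02 7.64895523e-02 1.36589325e+02]
([np.float64(0.5096294357619958), np.float64(0.03568275891727836), 0.064], [180, 0, np.float64(136.7404100092383)]) True
([np.float64(0.5338381123034728), np.float64(0.027037843898331856), 0.064], [180, 0, np.float64(124.41577776136101)]) True
([np.float64(0.5645376454610012), np.float64(0.03406730826526694), 0.064], [180, 0, np.float64(145.71085356303394)]) True
```

View pics/w1.png

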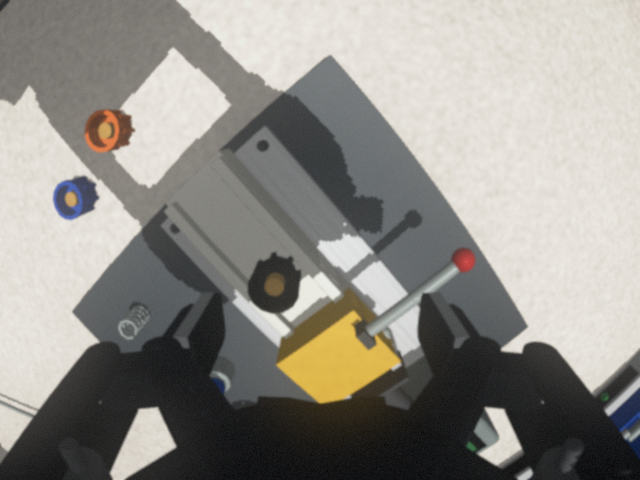

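The view shows the right finger (A) over the bar side and the left finger (B) to the rear of the cup. The ball is at (463,260), the cup rim centre at about (275,283), and the hood corner at about (345,292). I'll check the fit against this view before descending.

Run:
```python
from act import *; from geo import *; from scipy.optimize import least_squares; import cv2
T=tool(bot); c=bot.capture("wrist"); A=R.from_euler("z",p[3]).as_matrix(); o=np.r_[p[:2],0]
w=lambda P:A@np.array(P,float)/1e3+o
for n,P in dict(ball=(-23,99,82),matL=(-165,122,3),matR=(-165,-202,3),matF=(125,122,3),hoodL=(-37,31,76),hoodR=(-37,-31,76),slideR=(-160,-26,40),slideL=(-160,26,40),cup=(-72,1,66)).items(): print(n,proj(c,w(P),T)[0].round(1))
ball=(463,260); hood=(346,291)
for nm,px,z in(("ball",(463,260),.082),("hoodL",(346,291),.076),("cup",(274,283),.066),("matL",(331,56),.003),("matF",(526,327),.003),("matR",(74,312),.003)):
    k=least_squares(lambda q:proj(c,np.r_[q,z],T)[0]-px,[.52,.03]); print(nm,(A.T@(np.r_[k.x,z]-o)*1e3).round(1))
# fingertip heights: inner tip edge, known y=+-W/2
for px,y in(((222,296),-.040),((423,296),.040)):
    k=least_squares(lambda q:proj(c,np.array([q[0],y,q[1]]),np.eye(4))[0]-px,[.0,.012]); print("tip tool x,z",k.x)
```

```text
ball [463.  260.3]
matL [328.8  54.6]
matR [ 71.2 312.4]
matF [528.1 327. ]
hoodL [353.5 311.1]
hoodR [276.4 365.7]
slideR [164.4 204.6]
slideL [217.9 151. ]
cup [276.9 292.6]
ball [-23.1  99.1  82. ]
hoodL [-50.1  35.9  76. ]
cup [-77.8   4.   66. ]
matL [-163.2  122.5    3. ]
matF [123.2 120.3   3. ]
matR [-163.  -198.5    3. ]
tip tool x,z [0.0080746  0.01321714]
tip tool x,z [0.00849106 0.01238293]
```

Run:
```python
from act import *; import cv2
pos,o=pose(-33,-97,1,150); bot.movep(pos,o); f0=np.array(bot.get_contact_force())
pos,o=pose(-33,-97,1,62); bot.move_straight(pos,0.08); bot.pause(.2); rep("down"); print(f0)
for d in range(3,19,3):
    pos,o=pose(-33+d,-97+d,1,62); bot.move_straight(pos,.05,o); bot.pause(.1); rep(d)
c=bot.capture("side"); a=cv2.resize(c["pixels"][180:330,250:450,::-1],None,fx=4,fy=4,interpolation=cv2.INTER_CUBIC); cv2.imwrite("pics/s1.png",a)
```

```text
down 3.72 [0.5063 0.0345 0.0623] [ 0.23 -0.03  0.71]
[ 0.70638945 -0.23621761  0.29866599]
3 4.07 [0.5092 0.0344 0.062 ] [-0.15  0.04 -0.35]
6 4.42 [0.5121 0.0342 0.062 ] [ 0.17 -0.5  -0.09]
9 4.77 [0.5152 0.0341 0.062 ] [ 0.39  0.23 -0.67]
12 5.12 [0.517  0.034  0.0618] [-7.26 -0.33  2.9 ]
15 5.47 [0.5192 0.0339 0.0619] [-13.32   1.89   9.87]
18 5.82 [0.5222 0.0339 0.0622] [-14.61   2.9   16.72]
```

View pics/s1.png

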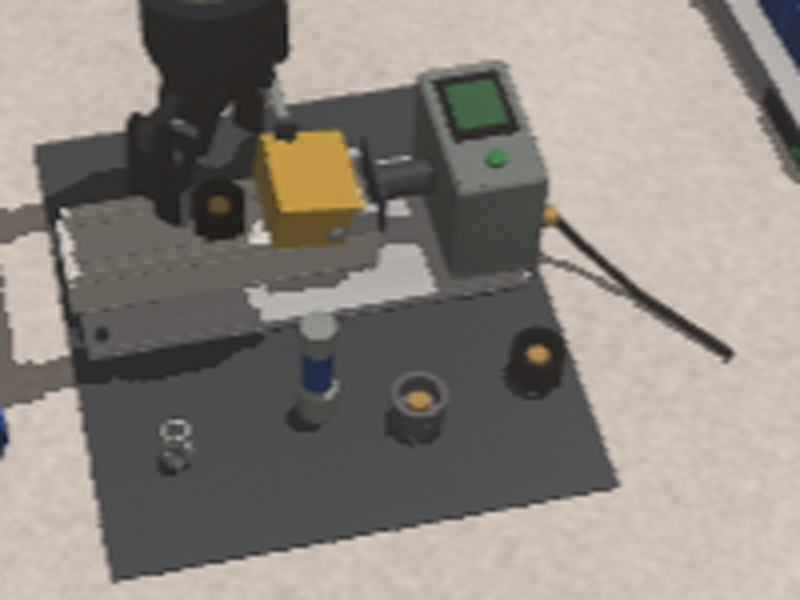

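The view shows the cup at about (219,208), moved about 9 mm. The hood is barely open and the finger is on the bar. The upward force comes from friction, because the bar rises as the hood opens. I'll make the finger follow the bar's arc.

Run:
```python
from act import *; import cv2
zb=lambda x:62+np.sqrt(36.2**2-x*x)-28
pos,o=pose(-15,-79,1,zb(-15)); bot.move_straight(pos,.05,o); bot.pause(.1); rep("up")
for A,B in((-9,-78),(-3,-77),(3,-76)):
    pos,o=pose(A,B,1,zb(A)); bot.move_straight(pos,.05,o); bot.pause(.1); rep(A)
bot.pause(.2)
c=bot.capture("side"); a=cv2.resize(c["pixels"][180:330,250:450,::-1],None,fx=4,fy=4,interpolation=cv2.INTER_CUBIC); cv2.imwrite("pics/s2.png",a)
```

```text
up 6.22 [0.5237 0.0336 0.0668] [-5.88  0.99  2.66]
-9 6.57 [0.5275 0.0308 0.0688] [-3.61 -2.35  0.26]
-3 6.92 [0.5311 0.0278 0.0699] [-2.99 -2.73  0.23]
3 7.28 [0.5349 0.0242 0.07  ] [-4.69 -2.17 -1.27]
```

View pics/s2.png

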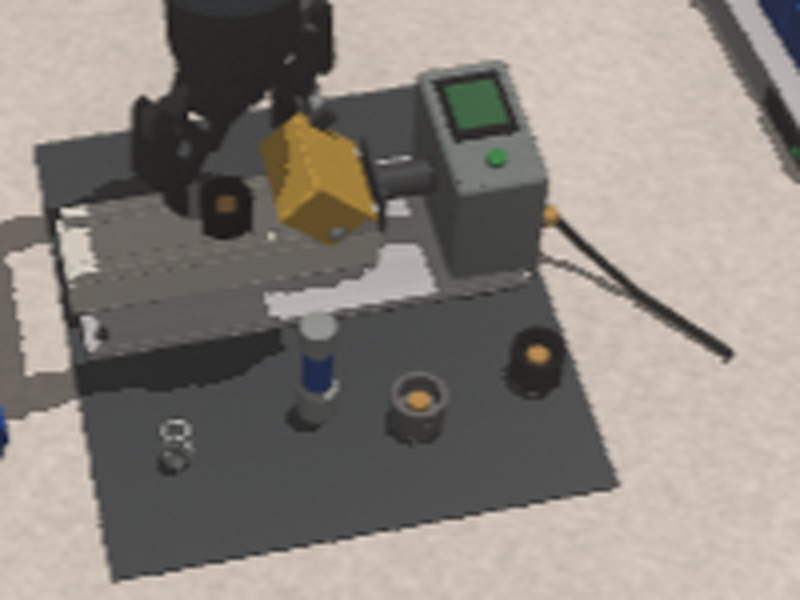

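Hood is open about 0.7 rad and held, with the cup at (226,208) still in front of it. Now I'll open it further and push the cup in.

Run:
```python
from act import *; import cv2
zb=lambda x:62+np.sqrt(36.2**2-x*x)-28
for A,B in((8,-70),(12,-62),(15,-54),(17,-46),(19,-39),(20,-33)):
    pos,o=pose(A,B,.5,zb(A)); bot.move_straight(pos,.05,o); rep((A,B))
bot.pause(.2); rep("end")
c=bot.capture("side"); a=cv2.resize(c["pixels"][180:330,250:450,::-1],None,fx=4,fy=4,interpolation=cv2.INTER_CUBIC); cv2.imwrite("pics/s3.png",a)
```

```text
(8, -70) 7.78 [0.5405 0.0241 0.0692] [-3.5  -2.2  -1.97]
(12, -62) 8.06 [0.546  0.0267 0.0681] [-4.28  1.6  -1.26]
(15, -54) 8.33 [0.5512 0.0293 0.0669] [-4.26  1.86 -1.06]
(17, -46) 8.6 [0.5561 0.0319 0.0659] [-4.29  1.34 -2.13]
(19, -39) 8.85 [0.5607 0.0337 0.0647] [-4.64  0.21 -2.36]
(20, -33) 9.1 [0.5643 0.0353 0.0641] [-4.74  1.62 -2.38]
end 9.3 [0.5643 0.0353 0.0642] [-4.61  1.07 -1.03]
```

View pics/s3.png

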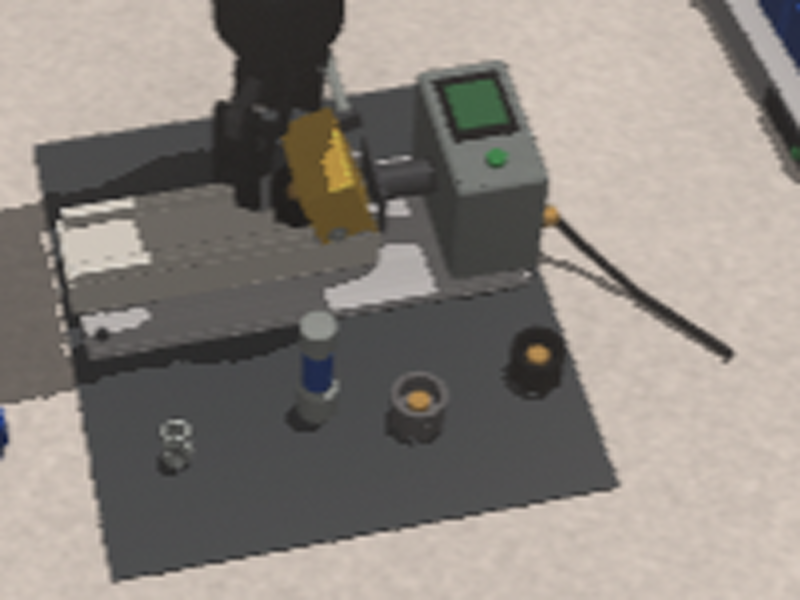

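Run:
```python
from act import *; import cv2
zb=lambda x:62+np.sqrt(36.2**2-x*x)-28
def F(): return np.mean([np.array(bot.get_contact_force()) for _ in range(5) if bot.pause(.03) is None],0)
f0=F(); print(f0)
for i in range(1,10):
    A=20+.1*i; B=-33+i; pos,o=pose(A,B,.5,zb(A)-.3*min(i,6)); bot.move_straight(pos,.03,o); f=F(); print(B,f.round(2),round(bot.get_clock(),2))
    if f[0]<f0[0]-1.5: break
bot.pause(.1)
for n in("side","scene"):
    c=bot.capture(n); s=c["pixels"][180:330,250:450,::-1] if n=="side" else c["pixels"][190:340,250:450,::-1]; cv2.imwrite(f"pics/{n}4.png",cv2.resize(s,None,fx=4,fy=4,interpolation=cv2.INTER_CUBIC))
```

```text
nan
-32 nan 9.93
  return _methods._mean(a, axis=axis, dtype=dtype,
  ret = ret.dtype.type(ret / rcount)
Traceback (most recent call last):
IndexError: invalid index to scalar variable.
```

Run:
```python
from act import *; import cv2
zb=lambda x:62+np.sqrt(36.2**2-x*x)-28
def F():
    r=[]
    for _ in range(5): bot.pause(.03); r.append(bot.get_contact_force())
    return np.mean(r,0)
f0=F(); print(f0.round(2))
for i in range(2,10):
    A=20+.1*i; B=-33+i; pos,o=pose(A,B,.5,zb(A)-.3*min(i,6)); bot.move_straight(pos,.03,o); f=F(); print(B,f.round(2),round(bot.get_clock(),2))
    if f[0]<f0[0]-1.5: break
bot.pause(.1)
c=bot.capture("side"); cv2.imwrite("pics/side4.png",cv2.resize(c["pixels"][180:330,250:450,::-1],None,fx=4,fy=4,interpolation=cv2.INTER_CUBIC))
```

```text
[-5.22 -1.79 -1.16]
-31 [-4.94 -2.05 -0.51] 10.52
-30 [-4.66 -2.64  0.49] 10.93
-29 [-7.97 -2.35  4.04] 11.35
```

View pics/side4.png

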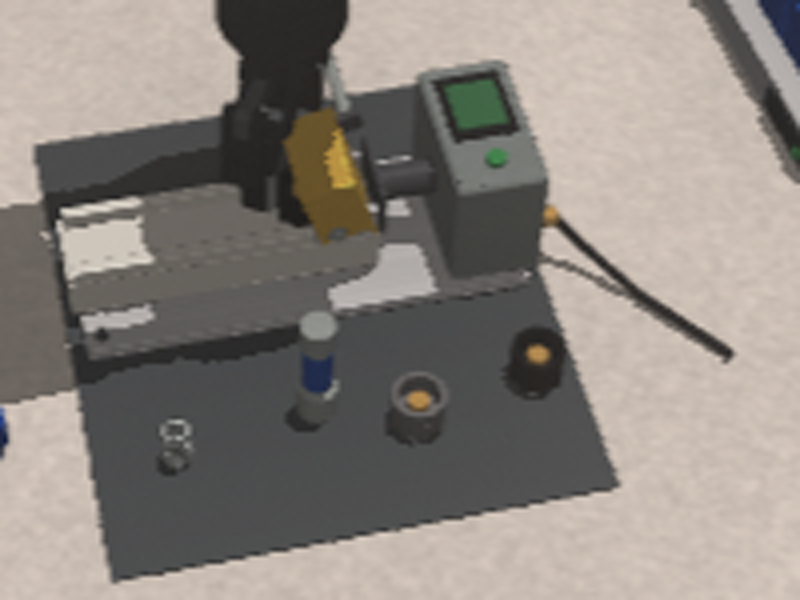

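The force rose by about 3 N against the stop at the expected place, and the cup edge at (279,215) is consistent with home. Now I'll retreat along the bar's arc so the hood closes.

Run:
```python
from act import *; import cv2
zb=lambda x:62+np.sqrt(36.2**2-x*x)-28
d=49.4; z0=bot.get_tcp_pos()[2]*1e3
for A in(17,12,6,0,-6,-12,-18,-24,-32):
    z=z0 if A==17 else zb(max(A,-23)); pos,o=pose(A,A-d,.5,z); bot.move_straight(pos,.05,o)
    if A in(17,0,-24,-32): rep(A)
pos,o=pose(-40,-40-d,.5,62); bot.move_straight(pos,.05,o); rep("clear")
pos,o=pose(-44,-44-d,.5,190); bot.move_straight(pos,.12,o); bot.pause(.3); rep("up")
c=bot.capture("side"); s=cv2.resize(c["pixels"][190:290,280:380,::-1],None,fx=4,fy=4,interpolation=cv2.INTER_CUBIC)
w=bot.capture("wrist")["pixels"][100:420,150:550,::-1]
cv2.imwrite("pics/end.png",np.hstack([s,cv2.resize(w,(400,400))]))
```

```text
17 11.75 [0.5638 0.0364 0.0633] [-3.13 -0.44  3.09]
0 12.58 [0.546  0.0374 0.0702] [-3.39  0.29 -0.7 ]
-24 13.7 [0.5226 0.0387 0.0619] [ 0.14 -0.01  0.67]
-32 14.01 [0.5142 0.0391 0.062 ] [-0.8   0.07  0.07]
clear 14.32 [0.5062 0.0396 0.062 ] [ 0.01 -0.67 -0.55]
up 15.83 [0.5024 0.0398 0.1897] [0.13 0.87 0.03]
```

View pics/end.png

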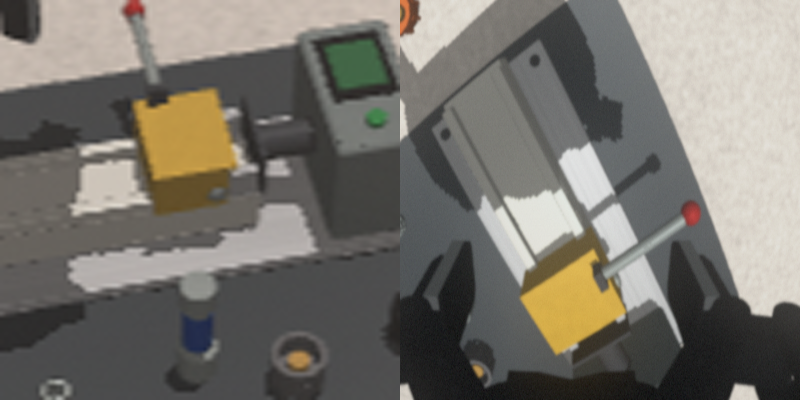

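The hood is closed: the ball is back at side pixel (313,192), as at the start. The cup is hidden under the hood, the slide is empty and the bystanders haven't moved. Handing in.

```bash
python3 -c "
from rig import bot
print(bot.job_done())"
```

```text
the job is handed in; nothing more can be done
None
```

I handed the job in at about 16 s: the cup was pushed under the held-open hood until the wrist force rose about 3 N at the stop, and the hood then closed over it. The final picture shows the hood closed, but the cup is hidden under it, so its exact home position rests on that force rise; no verdict was returned.

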